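# Drive the stuck orange hinge pin out of a printed elbow

## Robot

A 6-joint arm with a two-finger parallel gripper is mounted at the origin on the work surface. World frame = base frame: x ahead of the robot, y to its left, z up, the work surface at z = 0. Lengths are in mm, angles in degrees, forces in N, time in s.
With the tool pointing down it reaches from about 350 to 850 mm from the base axis. Payload 8.1 kg.
Tool frame: the origin (TCP) lies midway between the tips of the shut fingers; the grasp point (between the pads) lies 19 mm behind it (r.tcp_to_grasp is the distance from the TCP to the grasp point, in mm); z points along the fingers, y is the direction in which the jaws open and shut (so a half turn about z gives the same grasp; the last joint's range is limited). The gripper opens to 85 mm and grips with 20 to 120 N. Pads are 22 mm wide; open, the fingers measure 114 mm over their backs; the gripper's body (76 mm by 85 mm) begins 54 mm behind the grasp point. The pads swing forward as they close: fully open they stand 13 mm farther back than shut.
Start: joints at [59.737, 7.471, 85.268, -0, 87.261, -4.893], TCP at [257.063, 542.148, 231.292] pointing down, gripper open.
Joint ranges: [-169.43, 169.43], [-51.17, 129.36], [1.28, 143.12], [-76.62, 256.62], [0, 156.53], [-152.29, 152.29]. Speed limits (degrees/s): [136.94, 136.94, 159.86, 180, 180, 180].

## Interface

Orientations are given as [roll, pitch, yaw] about the fixed x, y, z axes, in that order (R = Rz(yaw) Ry(pitch) Rx(roll)).
In Python, from bench import r gives the robot as it stands.
- The arm moves only by the tool jog_arm, never from a script. Its argument "targets" is a list of rows, each a list of 7 numbers: the shift along the tool's x, y, z in m, then the turn, a rotation vector about the tool's x, y, z in rad, then the closure, from 0 (fully open) to 1 (shut). In form: [[dx, dy, dz, wx, wy, wz, claw], ...]. A call has 1 to 5 rows; each row is the pose to reach, as a shift and turn from the pose commanded when the call began, along the tool's axes at that moment; what a row does not reach only later rows make up. A row lasts 1/12 s, in which the tool goes at most 41.7 mm and 7.16 degrees, less where a joint would pass 70% of its speed; a pose out of reach is approached as far as the arm can. A call with a gripper value outside its range is refused whole. The fingers move at their own pace and stop on an object; "newtons" is the grip in N (left out, the last holds). Time passes only in rows, so rows that repeat a pose let the fingers close. It gives the time, the measured TCP pose, the force and the opening at its end, in the units of the state.
- r.sense(): the state, without advancing time (a new reading comes with each control period).
- r.snapshot(name): name is "side" or "top" or "wrist"; returns a dict with "pixels" (480x640x3 uint8, red, green, blue), "fx", "fy", "cx", "cy" (pixels), "dist" ([k1, k2, p1, p2, k3] as OpenCV has them; the pictures are not rectified), "origin" and "attitude" of the camera in the world. Camera axes: x right, y down, z forward; pixel columns grow to the right and rows downward; lengths in mm; the calibration is good to about 2 mm. A picture is of the moment at which its call begins. There is no depth.
- r.hand_in(): hands the job in, once; it reports no verdict.
The state is a dict: "time": time; "joint_pos": joint angles; "qd": joint speeds; "joint_efforts": joint torques, N m; "tool_pos": TCP position; "tcp_rot": TCP orientation; "ft_force": force on the tool from outside, world axes, zero at the start; "wrist_torque": the same for the moment, N m; "finger_gap": finger opening in mm.
Only numpy, scipy, OpenCV 4.12 (cv2) and the standard library are available. Lean on these libraries where they do the work, as an engineer would, in place of code of your own. Each camera call takes 0.05 s, during which the arm holds its last target.

## Task

Take the drift punch with the black handle and brass cap from the wooden tool rack and use it to drive the stuck orange pin straight down out of its blue printed elbow, until the pin is wholly clear beneath the blue part. Then put the punch back upright in the rack hole it came from, fully home, and let go. Leave the white pin in the other elbow where it is.

Things in the scene. Friction and masses are not known exactly. Their poses are not given: they have to be found in the camera images.
- punch: Drift punch, ~120 g, upright. Origin: centre of its flat tip; z up. Shank 10 mm dia. to 55 mm, collar 36 mm dia. to 61, black handle 26 mm dia. to 111 (grip here), brass cap to 115. Its collar rests on a fixed rack 60 mm high, tip 5 mm above the table, in one of three 18 mm holes (3 mm chamfer) 65 mm apart in a row along the punch's x. Like tools with red and green handles fill the other two.
- orange_pin_top (a point): Centre of the upper end of the upright orange pin, 20 mm dia., 30 mm long, with a 28 mm head below, so it comes out only downwards. It starts 2 mm proud to 3 mm sunk in the 22 mm bore (4 mm chamfer) of a fixed blue block 66 x 76 mm, underside 58 and top 86 mm above the table. Block's blue forearm lies on its far side, up to 105 mm high. A twin elbow has a white pin.
- orange_pin (a joint): How far the orange pin is driven down, m: 0 when its upper end is 88 mm above the table (2 mm above the block), 0.030 when that end is level with the block's underside (58 mm above the table), 0.042 at the stop. It resists with about 8 N all the way and stays where it is left.
- white_pin (a joint): The same for the white pin in the twin elbow, to be left alone; 0 at the start.
There are look-alikes about, which are no part of the job. Of the things that look like the punch, the smallest one is meant.

How it is judged (in metres and radians):
On the way:
1. the punch's tip drives the orange pin down and clear of the elbow's underside (distance between punch and orange_pin_top below 0.015 m and value of joint orange_pin above 0.03 m), for 0.05 s.
At the end, for the whole second after the job is handed in: The orange pin is driven down at least 30 mm, clear of the elbow; the punch stands at rest in its own rack hole, within 16 mm of where it started and within 10 degrees of upright; the white pin has moved less than 6 mm (value of joint orange_pin above 0.03 m and distance of punch from where it was at the start of the episode below 0.016 m and angle between punch's own z axis and vertical below 0.17 rad and linear speed of punch below 0.03 m/s and value of joint white_pin below 0.006 m); the robot touches nothing.
It fails at once if the white pin is driven 6 mm or more (value of joint white_pin above 0.006 m).
It also fails if it takes over 48 s, if anything falls off the work surface, if the arm or the gripper's body presses on something with over 40 N, if the wrist force passes 120 N, or if a joint passes its speed limit or range.

## Working session

There is one attempt and no reset: what is moved stays moved. The work goes in short steps, Python scripts to look and compute and a tool call to move; the robot and the scene stay as the last step left them, time stands still between calls to the robot, and variables do not carry over. Pictures are saved under pics/ and viewed, and the job is handed in when it is done.

Besides the shell and the picture viewer there is one more tool, called after "Emit:" by a JSON object that holds its "op" and its "data", one argument or row to a line. jog_arm: Moves the arm, as the interface text tells. Its arguments: {"type":"object","properties":{"targets":{"type":"array","items":{"type":"array","items":{"type":"number"}}},"newtons":{"type":"number"}},"required":["targets"]}

```bash
mkdir -p pics; ls
python3 - <<'E'
from bench import r
import cv2
print(r.sense())
for n in ["side","top","wrist"]:
    s=r.snapshot(n); cv2.imwrite(f"pics/{n}0.png",s["pixels"][:,:,::-1])
    print(n,{k:v for k,v in s.items() if k!="pixels"})
E
```

```text
pics
{'time': 0.0, 'joint_pos': array([ 5.97349660e+01,  7.51404965e+00,  8.53283947e+01, -2.36918734e-05,
        8.72617086e+01, -4.89377370e+00]), 'qd': array([-0.08602942, -0.03911887, -0.01457667, -0.01964833,  0.08855244,
       -0.06756957]), 'joint_efforts': array([ 2.21401901e-04, -5.69422066e+01, -5.00542116e+01, -2.99050453e-04,
        1.52817601e-02, -1.21178263e-05]), 'tool_pos': array([256.80208095, 541.66728826, 230.26394302]), 'tcp_rot': array([-1.79896225e+02, -8.86156784e-03,  1.54628733e+02]), 'ft_force': array([ 0.65531431,  0.88236571, -0.0376885 ]), 'wrist_torque': array([ 0.03416375, -0.00176276,  0.00297349]), 'finger_gap': 85.22385606247693}
side {'fx': 527.1109628535792, 'fy': 527.1109628535792, 'cx': 320.9302624715542, 'cy': 239.00396884848007, 'dist': array([0.0007423, 0.       , 0.       , 0.       , 0.       ]), 'origin': array([ 283.2603836 , -629.28585667,  603.50771536]), 'attitude': array([-127.43045176,   -0.94316573,  -21.69321236])}
top {'fx': 549.7399791359396, 'fy': 549.7399791359396, 'cx': 322.7796200781832, 'cy': 241.4117072865381, 'dist': array([-0.11755432,  0.        ,  0.        ,  0.        ,  0.        ]), 'origin': array([418.77600351,  13.49963385, 927.59321445]), 'attitude': array([-169.29496728,   -1.02755731,  -89.56019754])}
wrist {'fx': 338.5703830668435, 'fy': 338.5703830668435, 'cx': 322.35717766320045, 'cy': 244.756625505224, 'dist': array([-0.01813623,  0.        ,  0.        ,  0.        ,  0.        ]), 'origin': array([195.36192419, 571.23618425, 372.74418963]), 'attitude': array([164.37066005,   0.20361222,  64.60574373])}
```

View pics/top0.png

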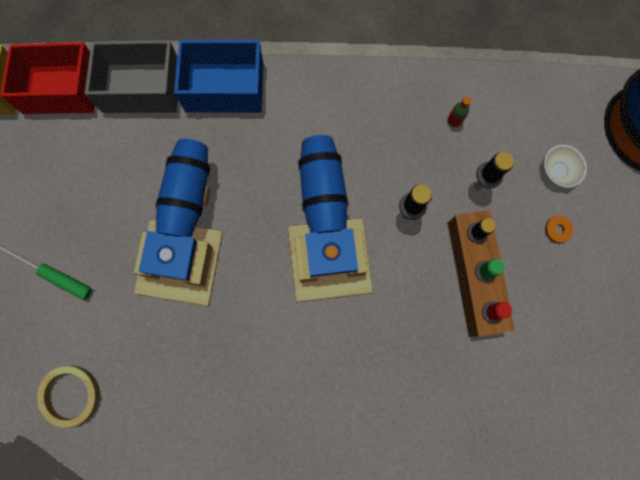

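View pics/side0.png

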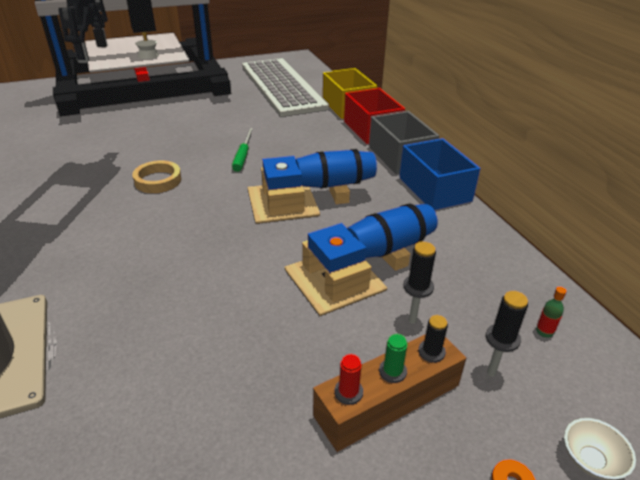

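View pics/wrist0.png

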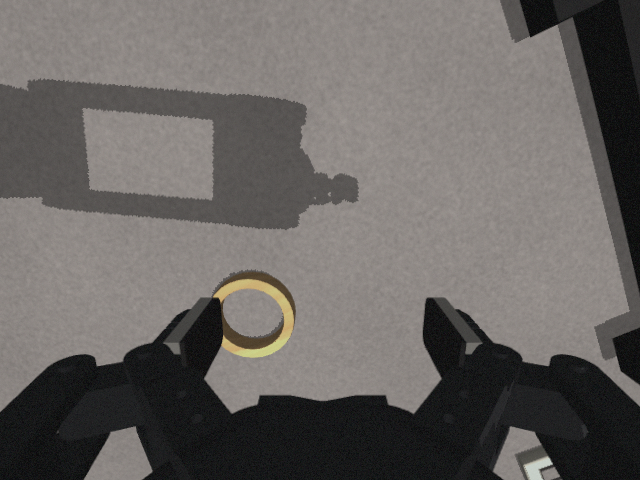

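The top view shows the black/brass punch at the rack's end (cap about 485,226). The orange pin is at (332,251) and the white pin at (166,255). Two larger look-alikes stand at (421,195) and (502,162). In the side view the punch cap is at about (437,322) and the orange pin at (336,241).

```bash
cat > h.py <<'E'
import numpy as np, cv2
from scipy.spatial.transform import Rotation as R
def ray(s,uv):
    K=np.array([[s["fx"],0,s["cx"]],[0,s["fy"],s["cy"]],[0,0,1]])
    p=cv2.undistortPoints(np.array([[uv]],float),K,s["dist"])[0,0]
    d=R.from_euler("xyz",s["attitude"],degrees=True).apply([p[0],p[1],1.])
    return np.array(s["origin"]),d
def plane(s,uv,z):
    o,d=ray(s,uv); return o+d*(z-o[2])/d[2]
def proj(s,P):
    K=np.array([[s["fx"],0,s["cx"]],[0,s["fy"],s["cy"]],[0,0,1]])
    Rm=R.from_euler("xyz",s["attitude"],degrees=True).as_matrix()
    rv=cv2.Rodrigues(Rm.T)[0]; t=-Rm.T@np.array(s["origin"])
    return cv2.projectPoints(np.array([P],float),rv,t,K,s["dist"])[0][0,0]
def tri(s1,u1,s2,u2):
    o1,d1=ray(s1,u1);o2,d2=ray(s2,u2)
    t=np.linalg.lstsq(np.c_[d1,-d2],o2-o1,rcond=None)[0]
    a=o1+d1*t[0];b=o2+d2*t[1]; return (a+b)/2,np.linalg.norm(a-b)
def blobs(s,lo,hi,mina=15):
    hsv=cv2.cvtColor(s["pixels"],cv2.COLOR_RGB2HSV)
    m=cv2.inRange(hsv,np.array(lo),np.array(hi))
    n,l,st,c=cv2.connectedComponentsWithStats(m)
    return [(c[i].round(1),st[i]) for i in range(1,n) if st[i][4]>=mina]
E
python3 - <<'E'
from bench import r
from h import *
S={n:r.snapshot(n) for n in("top","side")}
for n in S:
    print(n)
    for nm,lo,hi in(("brass/orange",(5,120,90),(28,255,255)),("green",(50,120,60),(75,255,255)),("red",(0,180,90),(4,255,255))):
        for c,st in blobs(S[n],lo,hi):print(nm,c,st)
t=S["top"];s=S["side"]
for n,(a,b,c,d) in {"top":(440,180,80,160),"side":(300,200,160,250)}.items():
    im=S[n]["pixels"][b:b+d,a:a+c,::-1]
    cv2.imwrite(f"pics/{n}_z.png",cv2.resize(im,None,fx=4 if n=="side" else 3.7,fy=2.4 if 0 else (3.7 if n=="top" else 2.4) if n=="top" else 2.4,interpolation=1) if n=="top" else cv2.resize(im,None,fx=2.4,fy=2.4))
E
```

```text
top
brass/orange [ 4.1 70.1] [ 3 63  3 15 17]
brass/orange [466.5 100.3] [462  97   9   8  58]
brass/orange [503.8 160.5] [495 152  18  18 258]
brass/orange [421.1 193.6] [412 185  19  18 280]
brass/orange [482.9 271.5] [ 456  211   58  125 2992]
brass/orange [559.4 228.4] [546 215  27  28 527]
brass/orange [331.1 251.4] [325 246  13  12 124]
green [495.1 266.6] [487 259  17  16 203]
green [ 62.9 280.9] [ 37 264  53  35 711]
red [48.7 76. ] [   1   43   83   54 1914]
red [502.9 309.7] [496 302  15  16 200]
side
brass/orange [537.4 120.6] [  380     0   260   332 39784]
brass/orange [343.9  86.9] [ 323   67   56   52 1490]
brass/orange [155.3 176.7] [133 161  47  32 856]
brass/orange [284.5 200.3] [262 176  43  40 975]
brass/orange [340.4 194. ] [330 186  19  17 250]
brass/orange [336.  241.1] [331 238  11   7  66]
brass/orange [424.4 248.1] [415 241  20  15 234]
brass/orange [310.4 261. ] [302 242  22  32 319]
brass/orange [398.  258.7] [383 249  27  21 337]
brass/orange [347.4 281.5] [ 324  262   47   41 1290]
brass/orange [559.6 292.9] [554 287  13  14 128]
brass/orange [515.6 299. ] [504 291  24  17 308]
brass/orange [437.8 321.6] [429 315  18  14 194]
brass/orange [385.6 380.5] [ 314  335  152   90 3742]
brass/orange [511.4 470.5] [492 459  44  21 673]
green [239.9 157.1] [233 144  15  27 253]
green [556.4 304.6] [548 301  14   9  42]
green [395.  354.6] [384 334  23  42 733]
red [141.5  73.7] [135  67  14  14 143]
red [367.4 109.1] [ 345   87   60   56 1615]
red [548.3 324.6] [540 316  20  17 217]
red [349.6 375.5] [340 354  21  44 744]
```

View pics/top_z.png

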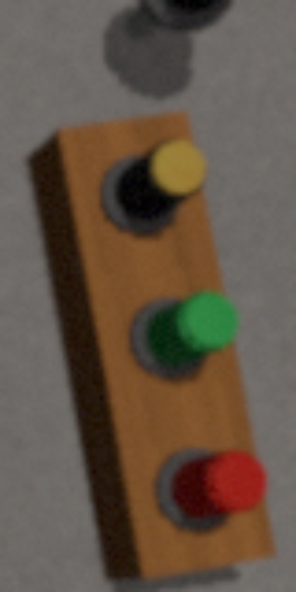

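View pics/side_z.png

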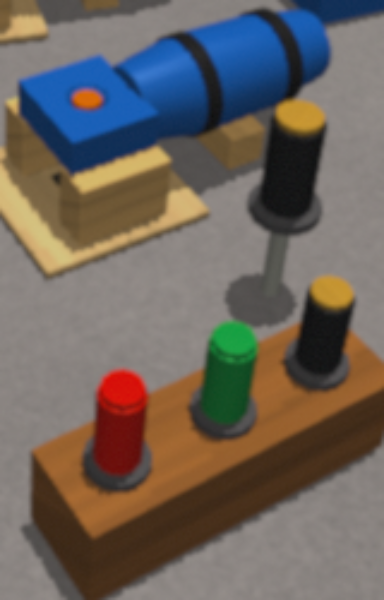

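Run:
```python
from bench import r
from h import *
S={n:r.snapshot(n) for n in("top","side")}
t=S["top"];s=S["side"]
hsv=cv2.cvtColor(t["pixels"],cv2.COLOR_RGB2HSV)
print(hsv[225,488],hsv[250,470],hsv[251,332])
for c,st in blobs(t,(17,120,100),(28,255,255)):print(c,st)
cap=[b for b in blobs(t,(17,120,100),(28,255,255)) if abs(b[0][0]-488)<8 and abs(b[0][1]-225)<8]
c=cap[0][0] if cap else np.array([488.4,224.9])
print("cap",c)
for n,u,v,z in(("punch",c,(437.8,320.8),120),("green",(495.8,266.6),None,120),("red",(504,309.7),None,120),("orange",(331.1,251.4),(336,241.1),86),("fatA",(421.1,193.6),(424.4,247.5),150),("fatB",(503.8,160.5),(515.6,298),150)):
    print(n,"top",plane(t,u,z).round(1),end=" ")
    if v is not None: print("side",plane(s,v,z).round(1),"tri",tri(t,u,s,v))
# rack edges top
for uv in((455.5,217),(491,211),(513,329),(478,335)): print(plane(t,uv,60).round(1))
# block corners
for uv in((305,234),(354,231),(357,270),(309,276)): print("blk",plane(t,uv,86).round(1))
print("forearm",[plane(t,uv,90).round(0) for uv in((345,230),(300,140),(335,137))])
print("white",plane(t,(166,255),86))
```

```text
[ 22 163 153] [ 14 164 123] [ 17 194 154]
[503.9 160.4] [495 152  18  18 249]
[421.2 193.6] [412 185  19  18 274]
[487.8 224.6] [481 217  14  15 164]
[330.9 251.4] [326 247  11  10  88]
cap [487.8 224.6]
punch top [ 600.5 -252.   120. ] side [ 599.6 -254.4  120. ] tri (array([ 601.03574925, -252.72482726,  117.79454086]), np.float64(0.01107365513761227))
green top [ 535.8 -261.3  120. ] red top [ 470.9 -271.   120. ] orange top [562.4 -13.4  86. ] side [561.8 -17.7  86. ] tri (array([563.2919821 , -13.63387601,  82.55144844]), np.float64(0.7020590693060695))
fatA top [ 639.3 -143.9  150. ] side [ 637.2 -150.   150. ] tri (array([ 640.79271386, -144.90073765,  145.21647004]), np.float64(0.25247743754438856))
fatB top [ 693.7 -272.6  150. ] side [ 691.9 -278.6  150. ] tri (array([ 695.86375329, -274.70279815,  144.98423819]), np.float64(0.8517739456475066))
[ 626.1 -218.1   60. ]
[ 637.1 -278.4   60. ]
[ 444.  -305.6   60. ]
[ 434.8 -247.9   60. ]
blk [589.5  27.5  86. ]
blk [595.1 -49.1  86. ]
blk [533.6 -53.6  86. ]
blk [523.6  20.4  86. ]
forearm [array([596., -35.,  90.]), array([743.,  38.,  90.]), array([749., -19.,  90.])]
white [553.7589635 243.7769718  86.       ]
```

```bash
cat >> h.py <<'E'
def delta(st,tgt,yaw,cmd=None,cyaw=None):
    """tool-frame shift (m) and rotvec (rad) from the present pose to target, pointing down"""
    p=np.array(st["tool_pos"]) if cmd is None else np.array(cmd)
    Rc=R.from_euler("xyz",st["tcp_rot"],degrees=True)
    Rt=R.from_euler("xyz",[180,0,yaw],degrees=True)
    return Rc.inv().apply(np.array(tgt)-p)/1000,(Rc.inv()*Rt).as_rotvec()
E
cat > go.py <<'E'
import sys; from bench import r; from h import *
np.set_printoptions(suppress=True,precision=4)
x,y,z,yaw=map(float,sys.argv[1:5]); s=r.sense()
print(*delta(s,(x,y,z),yaw)); print(s["time"],s["tool_pos"],s["tcp_rot"],s["joint_pos"].round(1),s["ft_force"].round(1),s["finger_gap"])
E
python3 go.py 600 -253 200 8.4
```

```text
[-0.6506 -0.5714  0.0313] [-0.0002  0.0006  2.5522]
0.35 [257.0233 542.019  231.0197] [-179.9732   -0.0028  154.6282] [59.7  7.5 85.3  0.  87.3 -4.9] [0.6 0.8 0.6] 85.24087092994317
```

Emit:
{"op": "jog_arm", "data": {
  "targets": [
    [-0.6506,-0.5714,0.031,0,0,2.552,0],
    [-0.6506,-0.5714,0.031,0,0,2.552,0],
    [-0.6506,-0.5714,0.031,0,0,2.552,0],
    [-0.6506,-0.5714,0.031,0,0,2.552,0],
    [-0.6506,-0.5714,0.031,0,0,2.552,0]
  ]
}}

```text
time: 0.77
tool_pos: [339.8, 349.3, 223.7]
tcp_rot: [180.0, 0.0, 118.5]
ft_force: [1.0, 0.2, 0.2]
finger_gap: 85.8
```

```bash
python3 go.py 600 -253 200 8.4
```

```text
[-0.6535 -0.0588  0.0238] [ 0.0003 -0.0003  1.9217]
0.7667 [339.7707 349.3415 223.7405] [179.9804   0.0027 118.5081] [ 39.8 -10.1 103.3  -0.   86.7  11.3] [1.  0.2 0.2] 85.80567377482348
```

Emit:
{"op": "jog_arm", "data": {
  "targets": [
    [-0.6535,-0.0588,0.024,0,0,1.9217,0],
    [-0.6535,-0.0588,0.024,0,0,1.9217,0],
    [-0.6535,-0.0588,0.024,0,0,1.9217,0],
    [-0.6535,-0.0588,0.024,0,0,1.9217,0],
    [-0.6535,-0.0588,0.024,0,0,1.9217,0]
  ]
}}

```text
time: 1.18
tool_pos: [423.5, 158.4, 216.5]
tcp_rot: [179.9, -0.0, 82.7]
ft_force: [0.4, -0.0, 0.3]
finger_gap: 85.3
```

```bash
python3 go.py 600 -253 200 8.4
```

```text
[-0.3856  0.2275  0.0166] [ 0.0005 -0.0009  1.2963]
1.1833 [423.5476 158.4411 216.5006] [179.9472  -0.0226  82.6711] [ 14.  -15.8 108.9   0.   86.8  21.3] [ 0.4 -0.   0.3] 85.27319092182697
```

Emit:
{"op": "jog_arm", "data": {
  "targets": [
    [-0.3856,0.2275,0.0166,0,0,1.2963,0],
    [-0.3856,0.2275,0.0166,0,0,1.2963,0],
    [-0.3856,0.2275,0.0166,0,0,1.2963,0],
    [-0.3856,0.2275,0.0166,0,0,1.2963,0],
    [-0.3856,0.2275,0.0166,0,0,1.2963,0]
  ]
}}

```text
time: 1.6
tool_pos: [506.8, -32.7, 208.7]
tcp_rot: [180.0, -0.0, 46.8]
ft_force: [1.3, -0.3, 0.7]
finger_gap: 85.2
```

```bash
python3 go.py 600 -253 200 8.4
```

```text
[-0.0969  0.2186  0.0088] [ 0.0004 -0.0008  0.6708]
1.6 [506.8375 -32.7237 208.7405] [179.9623  -0.0321  46.8334] [ -9.5  -6.3 101.5   0.   84.8  33.7] [ 1.3 -0.3  0.7] 85.1551232044509
```

Emit:
{"op": "jog_arm", "data": {
  "targets": [
    [-0.0969,0.2186,0.0088,0,0,0.671,0],
    [-0.0969,0.2186,0.0088,0,0,0.671,0],
    [-0.0969,0.2186,0.0088,0,0,0.671,0],
    [-0.0969,0.2186,0.0088,0,0,0.671,0],
    [-0.0969,0.2186,0.0088,0,0,0.671,0]
  ]
}}

```text
time: 2.02
tool_pos: [589.1, -223.9, 200.7]
tcp_rot: [180.0, -0.0, 11.0]
ft_force: [-0.1, 0.5, 0.5]
finger_gap: 85.7
```

```bash
python3 go.py 600 -253 200 8.4
```

```text
[0.0051 0.0306 0.0007] [ 0.0001 -0.0002  0.0458]
2.0167 [ 589.1102 -223.9272  200.6862] [179.9961  -0.0125  11.0225] [-25.5  12.9  82.3   0.   84.7  53.5] [-0.1  0.5  0.5] 85.6560702392568
```

Emit:
{"op": "jog_arm", "data": {
  "targets": [
    [0.0051,0.0306,0.0007,0,0,0.0458,0],
    [0.0051,0.0306,0.0007,0,0,0.0458,0],
    [0.0051,0.0306,0.0007,0,0,0.0458,0]
  ]
}}

```text
time: 2.27
tool_pos: [599.4, -252.5, 199.1]
tcp_rot: [-179.9, 0.1, 8.6]
ft_force: [0.5, -0.0, 0.0]
finger_gap: 85.5
```

```bash
python3 go.py 600 -253 200 8.4
python3 - <<'E'
from bench import r
from h import *
w=r.snapshot("wrist"); cv2.imwrite("pics/w1.png",w["pixels"][:,:,::-1])
for c,st in blobs(w,(17,120,90),(28,255,255),60):print(c,st,plane(w,c,120).round(1))
print(proj(w,(600.5,-252.5,120)))
E
```

```text
[ 0.0005  0.0006 -0.0009] [-0.0009  0.0012  0.004 ]
2.2667 [ 599.4498 -252.4762  199.0631] [-179.9496    0.0674    8.6286] [-27.4  16.2  78.7   0.   85.2  54. ] [ 0.5 -0.   0. ] 85.4535814246155
[391.  105.2] [ 365   77   53   57 2381] [ 699.2 -280.   120. ]
[147.9 171.1] [ 123  145   51   53 2042] [ 637.2 -133.5  120. ]
[324.3 251.9] [308 237  33  31 799] [ 600.6 -253.8  120. ]
[322.40897031 251.72518887]
```

View pics/w1.png

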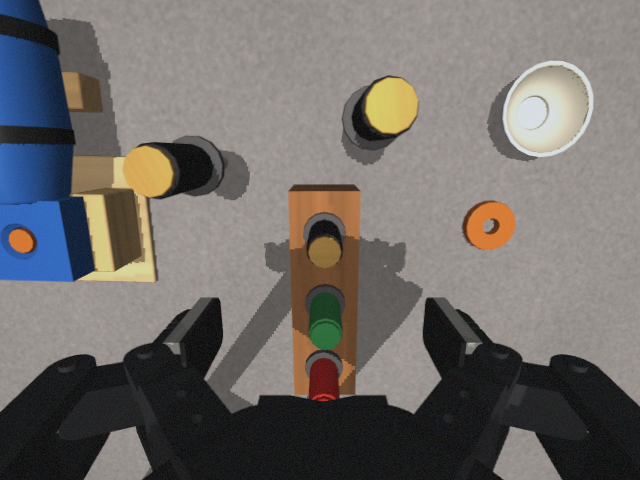

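The wrist view shows the brass cap at (324,252), centred between the fingers, with the rack aligned to the tool. It agrees with the top view to within 2 mm.

Emit:
{"op": "jog_arm", "data": {
  "targets": [
    [0.001,0.0007,0.04,0,0,0,0],
    [0.001,0.0007,0.08,0,0,0,0],
    [0.001,0.0007,0.11,0,0,0,0],
    [0.001,0.0007,0.126,0,0,0,0],
    [0.001,0.0007,0.126,0,0,0,0]
  ]
}}

```text
time: 2.73
tool_pos: [597.3, -247.9, 68.7]
tcp_rot: [-179.7, 0.4, 8.9]
ft_force: [-0.1, 0.1, -0.7]
finger_gap: 85.5
```

Emit:
{"op": "jog_arm", "data": {
  "targets": [
    [0,0,0,0,0,0,1],
    [0,0,0,0,0,0,1],
    [0,0,0,0,0,0,1],
    [0,0,0,0,0,0,1],
    [0,0,0,0,0,0,1]
  ],
  "newtons": 60
}}

```text
time: 3.15
tool_pos: [601.9, -251.8, 76.1]
tcp_rot: [179.9, -0.1, 8.8]
ft_force: [0.5, -0.0, 4.9]
finger_gap: 25.7
```

Emit:
{"op": "jog_arm", "data": {
  "targets": [
    [0,0,0,0,0,0,1],
    [0,0,0,0,0,0,1],
    [0,0,0,0,0,0,1],
    [0,0,0,0,0,0,1],
    [0,0,0,0,0,0,1]
  ],
  "newtons": 60
}}

```text
time: 3.57
tool_pos: [602.0, -251.8, 76.3]
tcp_rot: [179.9, -0.1, 8.8]
ft_force: [-0.9, 1.0, 7.4]
finger_gap: 25.0
```

```bash
python3 go.py 600.6 -253.2 74 8.4
python3 - <<'E'
from bench import r
from h import *
for n in("wrist","top"):
    w=r.snapshot(n); cv2.imwrite(f"pics/{n}2.png",w["pixels"][:,:,::-1])
E
```

```text
[-0.0016  0.0011  0.0023] [ 0.0016 -0.0026  0.0063]
3.5667 [ 601.9891 -251.8381   76.284 ] [179.9068  -0.1486   8.7628] [-27.2  21.9  85.    0.   73.   54. ] [-0.9  1.   7.4] 24.966787686329802
```

View pics/wrist2.png

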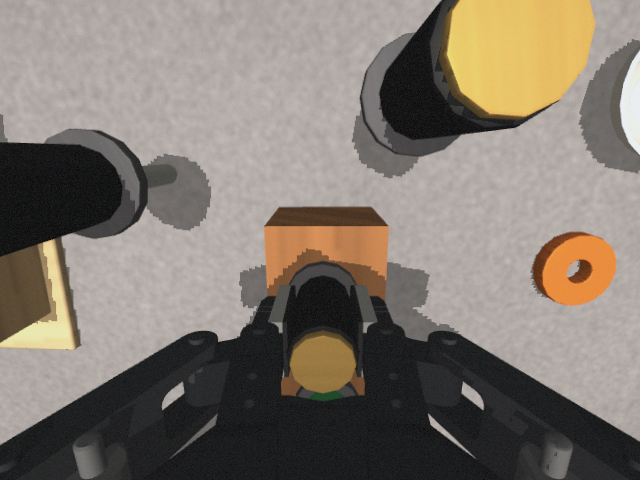

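The wrist view shows the handle clamped between the pads (cap at 323,362), with the opening at 25 mm. I'll lift it now.

Emit:
{"op": "jog_arm", "data": {
  "targets": [
    [0,0,-0.015,0,0,0,1],
    [0,0,-0.035,0,0,0,1],
    [0,0,-0.06,0,0,0,1],
    [0,0,-0.085,0,0,0,1],
    [0,0,-0.102,0,0,0,1]
  ],
  "newtons": 60
}}

```text
time: 4.08
tool_pos: [601.4, -251.7, 179.1]
tcp_rot: [179.9, -0.1, 8.8]
ft_force: [-0.2, -0.6, -0.9]
finger_gap: 24.6
```

Emit:
{"op": "jog_arm", "data": {
  "targets": [
    [0,0,0,0,0,0,1],
    [0,0,0,0,0,0,1],
    [0,0,0,0,0,0,1]
  ]
}}

```text
time: 4.33
tool_pos: [600.1, -251.0, 174.5]
tcp_rot: [-179.9, 0.1, 8.8]
ft_force: [0.7, -0.0, -2.0]
finger_gap: 24.8
```

Run:
```python
from bench import r
from h import *
st=r.sense(); print({k:np.round(st[k],2) for k in("time","tool_pos","tcp_rot","ft_force","wrist_torque","finger_gap")})
ims=[]
for n in("wrist","top","side"):
    w=r.snapshot(n); cv2.imwrite(f"pics/{n}3.png",w["pixels"][:,:,::-1])
    for c,s in blobs(w,(17,120,90),(28,255,255),60):print(n,c,s)
    print(n,proj(w,np.array(st["tool_pos"])), proj(w,np.array(st["tool_pos"])+[0,0,46]))
    ims.append(w["pixels"][:,:,::-1])
cv2.imwrite("pics/3c.png",np.hstack([ims[0][200:480,180:480],cv2.resize(ims[2][180:460,320:640],None,fx=1.0,fy=1)]))
```

```text
{'time': np.float64(4.33), 'tool_pos': array([ 600.11, -250.97,  174.52]), 'tcp_rot': array([-1.7994e+02,  9.0000e-02,  8.7700e+00]), 'ft_force': array([ 0.65, -0.01, -1.98]), 'wrist_torque': array([ 0.04, -0.02, -0.04]), 'finger_gap': np.float64(24.75)}
wrist [404.9 101. ] [ 375   69   61   65 3114]
wrist [127.4 175.3] [  98  146   59   59 2666]
wrist [322.2 362.9] [ 289  333   67   60 2976]
wrist [322.37650356 303.45292775] [322.61700906 364.37449406]
top [503.7 160.5] [495 152  18  18 259]
top [421.1 193.7] [412 185  19  19 281]
top [331.1 251.2] [326 246  11  11  90]
top [498.84998328 216.69047457] [509.9716299  208.89681177]
side [585.9 157.8] [  497     0   143   335 19700]
side [414.   62.2] [ 382   10   69  116 3486]
side [343.2  86.2] [ 323   67   55   52 1413]
side [155.5 176.7] [133 161  47  32 900]
side [284.5 200.4] [262 177  43  39 974]
side [340.4 193.9] [330 186  19  17 250]
side [310.4 261. ] [302 242  22  32 313]
side [421.1 248.8] [414 242  14  14 139]
side [397.9 258.7] [383 249  27  21 336]
side [444.6 261.1] [438 255  13  14 135]
side [347.4 281.5] [ 324  262   47   41 1289]
side [515.5 299.1] [504 291  24  17 316]
side [443.47908712 287.02421656] [449.78628042 257.49044871]
```

View pics/3c.png

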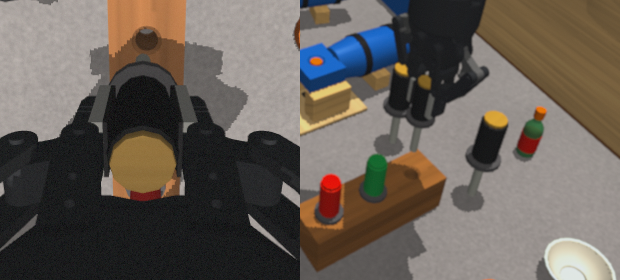

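```bash
python3 - <<'E'
from bench import r
from h import *
st=r.sense(); p=st["tool_pos"]
w=r.snapshot("wrist");s=r.snapshot("side")
print("tip exp",proj(s,p-[0,0,71]),"collar",proj(s,p-[0,0,13]), "cap",proj(s,p+[0,0,44]))
cv2.imwrite("pics/4s.png",cv2.resize(s["pixels"][220:370,370:500,::-1],None,fx=4,fy=4))
cv2.imwrite("pics/4w.png",cv2.resize(w["pixels"][190:310,270:380,::-1],None,fx=5,fy=5))
E
python3 go.py 563 -14 174 8.4
```

```text
tip exp [434.3031252  328.22538265] collar [441.3015278  295.35338416] cap [448.9703533  259.33666882]
[-0.0005 -0.2398  0.0008] [-0.0015  0.0021  0.0064]
4.5833 [ 600.0703 -250.9168  174.4455] [-179.9162    0.1195    8.7653] [-27.2  17.1  80.3  -0.   82.8  54. ] [-0.1 -0.1 -0.5] 24.72528295192578
```

View pics/4s.png

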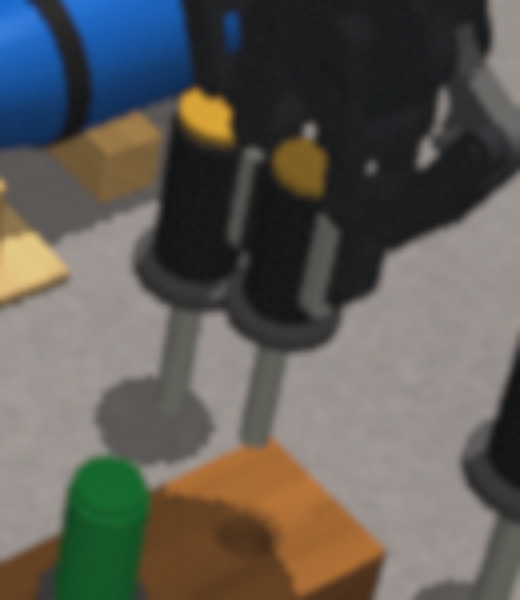

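View pics/4w.png

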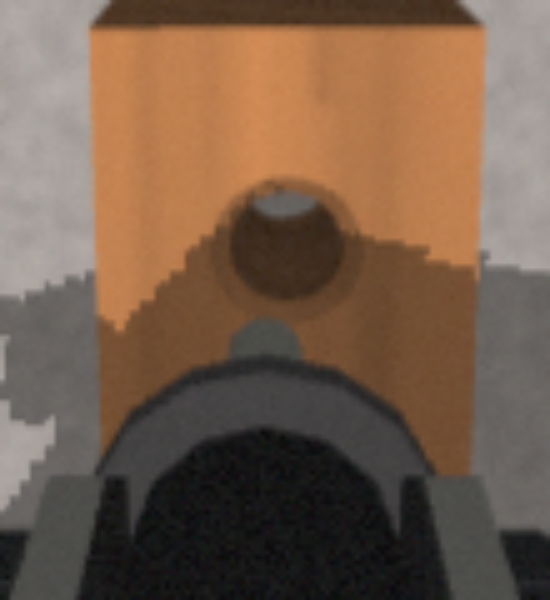

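Run:
```python
from bench import r
from h import *
w=r.snapshot("wrist")
print(plane(w,(327.6,240),60), plane(w,(327.4,241),57))
print("tip",proj(w,r.sense()["tool_pos"]-[0,0,71]))
```

```text
[ 600.62173225 -255.1399077    60.        ] [ 599.012822   -255.28277433   57.        ]
tip [322.43793109 256.57024717]
```

Emit:
{"op": "jog_arm", "data": {
  "targets": [
    [-0.0005,-0.03,0,0,0,0,1],
    [-0.0005,-0.07,0,0,0,0,1],
    [-0.0005,-0.11,0,0,0,0,1],
    [-0.0005,-0.15,0,0,0,0,1],
    [-0.0005,-0.19,0,0,0,0,1]
  ]
}}

```text
time: 5.05
tool_pos: [570.6, -62.0, 175.8]
tcp_rot: [-180.0, 0.0, 8.7]
ft_force: [1.6, 0.1, -1.6]
finger_gap: 24.8
```

```bash
python3 go.py 563 -14 174 8.7
```

```text
[-0.0002 -0.0486  0.0018] [-0.0002  0.0003  0.0005]
5.05 [570.6137 -62.0388 175.7926] [-179.9871    0.0165    8.7299] [-11.3   5.3  93.4   0.   81.3  69.9] [ 1.6  0.1 -1.6] 24.80551853384706
```

Emit:
{"op": "jog_arm", "data": {
  "targets": [
    [0,-0.01,0.001,0,0,0,1],
    [0,-0.01,0.001,0,0,0,1]
  ]
}}

```text
time: 5.22
tool_pos: [569.2, -50.5, 174.8]
tcp_rot: [-179.9, 0.0, 9.0]
ft_force: [-0.5, -0.4, -1.7]
finger_gap: 24.7
```

```bash
python3 - <<'E'
from bench import r
from h import *
w=r.snapshot("wrist"); cv2.imwrite("pics/w5.png",w["pixels"][:,:,::-1])
for c,s in blobs(w,(8,150,90),(20,255,255),60):print(c,s,plane(w,c,86),plane(w,c,84))
print(r.sense()["tool_pos"])
E
python3 go.py 563 -14 174 8.7
```

```text
[578.5 214.2] [565 202  25  24 143] [ 622.32810282 -223.69596814   86.        ] [ 622.21200494 -225.28767863   84.        ]
[272.4 248.7] [259 236  28  27 587] [564.17194385 -15.50232621  86.        ] [563.55272394 -15.29290664  84.        ]
[573.  277.6] [561 256  22  40 194] [ 576.46548611 -236.5328401    86.        ] [ 575.95262041 -238.23560526   84.        ]
[598.3 297.4] [592 280  15  34 132] [ 564.24330868 -261.45501213   86.        ] [ 563.62470616 -263.37338461   84.        ]
[529.6 361.2] [522 343  15  34 109] [ 503.53587433 -227.23420447   86.        ] [ 502.39207813 -228.85652505   84.        ]
[560.3 350.1] [550 342  18  18  83] [ 516.76829441 -248.27250111   86.        ] [ 515.73897486 -250.07682873   84.        ]
[569.64187831 -52.49021132 174.95690873]
[-0.0006 -0.0391  0.001 ] [0.0002 0.0002 0.0039]
5.2667 [569.6419 -52.4902 174.9569] [179.9903   0.0119   8.924 ] [-10.4   5.   93.8  -0.   81.2  70.7] [ 0.2 -0.2 -0.7] 24.46441934623962
```

View pics/w5.png

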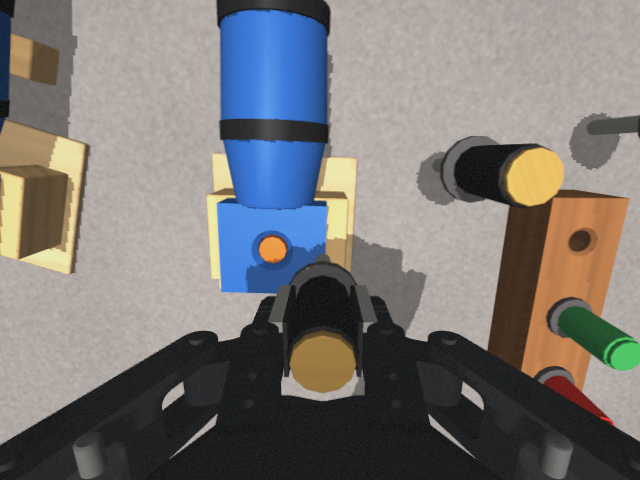

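The wrist view shows the orange pin at (272,249), about (563.5, -14.8). That matches the top view.

Emit:
{"op": "jog_arm", "data": {
  "targets": [
    [-0.0003,-0.02,0.001,0,0,0,1],
    [-0.0003,-0.0382,0.001,0,0,0,1],
    [-0.0003,-0.0382,0.001,0,0,0,1],
    [-0.0003,-0.0382,0.001,0,0,0,1],
    [-0.0003,-0.0382,0.001,0,0,0,1]
  ]
}}

```text
time: 5.68
tool_pos: [564.0, -17.5, 174.1]
tcp_rot: [180.0, 0.0, 8.7]
ft_force: [0.3, -0.3, -2.3]
finger_gap: 24.6
```

```bash
python3 go.py 563.5 -14.7 174 8.7
python3 - <<'E'
from bench import r
from h import *
p=r.sense()["tool_pos"]
for n in("wrist","side"):
    w=r.snapshot(n); print(n,"tip",proj(w,p-[0,0,71]))
    a,b=(270,180) if n=="wrist" else (270,170)
    cv2.imwrite(f"pics/6{n}.png",cv2.resize(w["pixels"][b:b+130,a:a+130,::-1],None,fx=4,fy=4))
E
```

```text
[-0.0001 -0.0029  0.0001] [0.0007 0.     0.0002]
5.6833 [564.0311 -17.5065 174.1029] [179.9578   0.0023   8.7127] [-7.   3.9 95.1 -0.  81.  74.3] [ 0.3 -0.3 -2.3] 24.598033814429638
wrist tip [321.99756912 256.85030338]
side tip [337.59860781 232.20349614]
```

View pics/6wrist.png

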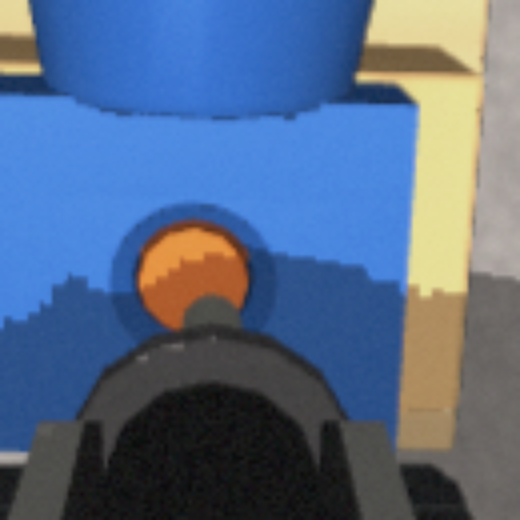

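View pics/6side.png

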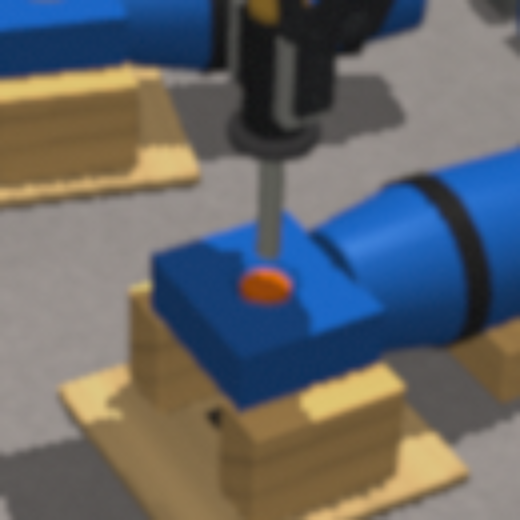

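Seen from the wrist, the tip sits about 3 mm right of the pin centre (tip at 322 against pin at 318, with the pin farther away). I'll correct that and start down.

Emit:
{"op": "jog_arm", "data": {
  "targets": [
    [-0.0001,-0.0026,0,0,0,0,1],
    [-0.0001,-0.0026,0,0,0,0,1],
    [-0.0001,-0.0026,0.005,0,0,0,1],
    [-0.0001,-0.0026,0.01,0,0,0,1],
    [-0.0001,-0.0026,0.012,0,0,0,1]
  ],
  "newtons": 80
}}

```text
time: 6.2
tool_pos: [562.7, -13.5, 160.9]
tcp_rot: [-180.0, 0.1, 8.8]
ft_force: [0.1, -0.2, -1.4]
finger_gap: 24.0
```

Emit:
{"op": "jog_arm", "data": {
  "targets": [
    [0,0,0.005,0,0,0,1],
    [0,0,0.01,0,0,0,1],
    [0,0,0.014,0,0,0,1],
    [0,0,0.016,0,0,0,1],
    [0,0,0.016,0,0,0,1]
  ]
}}

```text
time: 6.62
tool_pos: [563.3, -13.4, 146.1]
tcp_rot: [180.0, -0.0, 8.8]
ft_force: [-1.0, 0.6, 0.9]
finger_gap: 24.5
```

```bash
python3 go.py 563.5 -14.7 121 8.7
python3 - <<'E'
from bench import r
from h import *
p=r.sense()["tool_pos"]
for n in("wrist","side"):
    w=r.snapshot(n); print(n,"tip",proj(w,p-[0,0,71]))
    a,b=(270,180) if n=="wrist" else (270,170)
    cv2.imwrite(f"pics/7{n}.png",cv2.resize(w["pixels"][b:b+130,a:a+130,::-1],None,fx=4,fy=4))
E
```

```text
[-0.      0.0013  0.0251] [ 0.0001 -0.0003  0.0013]
6.6167 [563.3376 -13.4151 146.1433] [179.9924  -0.0179   8.7743] [-6.6  5.  96.9 -0.  78.  74.7] [-1.   0.6  0.9] 24.50170020358796
wrist tip [322.02520891 256.88586756]
side tip [335.60685618 244.65664524]
```

View pics/7side.png

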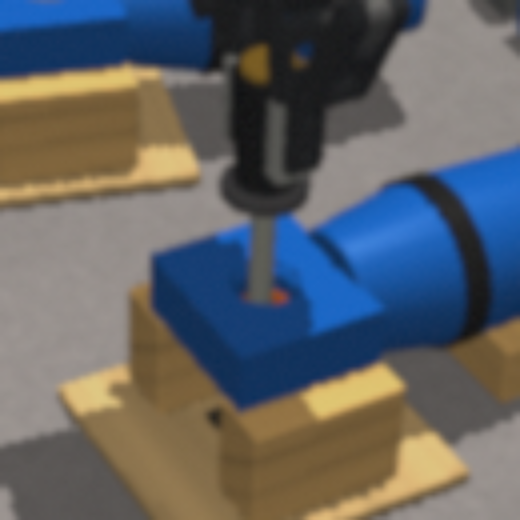

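View pics/7wrist.png

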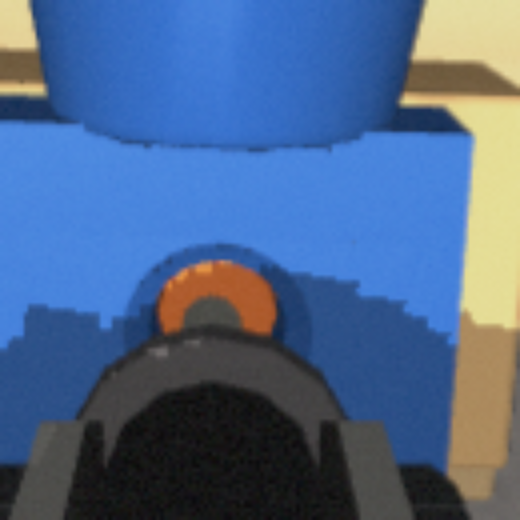

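The tip is centred in the bore to about 1 mm, and the orange rim shows evenly around it. Now to drive the pin.

Emit:
{"op": "jog_arm", "data": {
  "targets": [
    [0,0.0005,0.004,0,0,0,1],
    [0,0.0005,0.008,0,0,0,1],
    [0,0.0005,0.012,0,0,0,1],
    [0,0.0005,0.015,0,0,0,1],
    [0,0.0005,0.015,0,0,0,1]
  ]
}}

```text
time: 7.13
tool_pos: [563.3, -13.6, 131.0]
tcp_rot: [-180.0, -0.0, 8.8]
ft_force: [-1.0, 0.6, -0.2]
finger_gap: 24.4
```

Emit:
{"op": "jog_arm", "data": {
  "targets": [
    [0,0,0.003,0,0,0,1],
    [0,0,0.006,0,0,0,1],
    [0,0,0.008,0,0,0,1],
    [0,0,0.01,0,0,0,1],
    [0,0,0.01,0,0,0,1]
  ]
}}

```text
time: 7.55
tool_pos: [563.4, -13.7, 121.3]
tcp_rot: [-180.0, -0.0, 8.8]
ft_force: [-1.5, 1.7, 2.7]
finger_gap: 24.7
```

```bash
python3 go.py 563.5 -14.7 121 8.7
python3 - <<'E'
from bench import r
from h import *
p=r.sense()["tool_pos"]
for n in("wrist","side"):
    w=r.snapshot(n); print(n,"tip",proj(w,p-[0,0,71]),"cap",proj(w,p+[0,0,44]))
    for c,s in blobs(w,(17,120,90),(28,255,255),60):
        if n=="wrist":print(n,c,s)
    a,b=(270,180) if n=="wrist" else (270,170)
    cv2.imwrite(f"pics/8{n}.png",cv2.resize(w["pixels"][b:b+130,a:a+130,::-1],None,fx=4,fy=4))
E
```

```text
[-0.0001  0.001   0.0003] [-0.0004 -0.0004  0.0012]
7.55 [563.4283 -13.6662 121.2564] [-179.9792   -0.0236    8.7713] [-6.6  6.4 98.2  0.  75.4 74.6] [-1.5  1.7  2.7] 24.723727282491193
wrist tip [322.12922784 256.89254805] cap [322.75893853 360.46893643]
wrist [322.3 362.6] [ 290  333   66   59 2946]
side tip [335.21482396 256.56501215] cap [337.70030215 198.16560952]
```

View pics/8side.png

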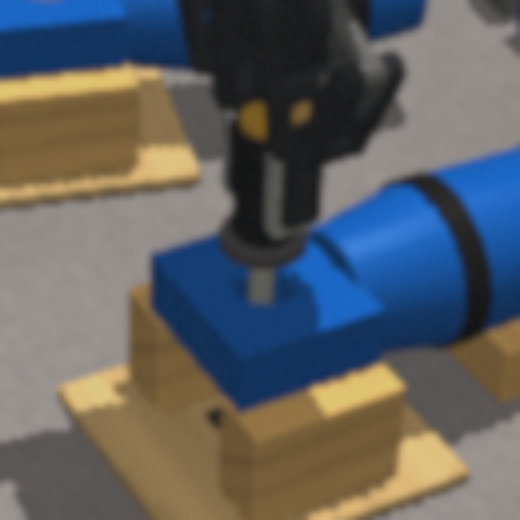

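Emit:
{"op": "jog_arm", "data": {
  "targets": [
    [0,0,0.001,0,0,0,1],
    [0,0,0.002,0,0,0,1],
    [0,0,0.003,0,0,0,1],
    [0,0,0.003,0,0,0,1]
  ]
}}

```text
time: 7.98
tool_pos: [563.5, -13.7, 118.4]
tcp_rot: [-180.0, -0.0, 8.8]
ft_force: [-1.3, 1.6, 4.0]
finger_gap: 24.2
```

Run:
```python
from bench import r
from h import *
st=r.sense();print(st["tool_pos"],st["ft_force"])
w=r.snapshot("wrist")
for c,s in blobs(w,(17,120,90),(28,255,255),60):print(c,s)
cv2.imwrite("pics/9w.png",w["pixels"][:,:,::-1])
s=r.snapshot("side");cv2.imwrite("pics/9s.png",cv2.resize(s["pixels"][170:320,260:400,::-1],None,fx=4,fy=4))
```

```text
[563.46240564 -13.67680203 118.43735205] [-1.32833556  1.58379022  3.97853031]
[322.3 362.5] [ 290  333   66   59 2959]
```

View pics/9s.png

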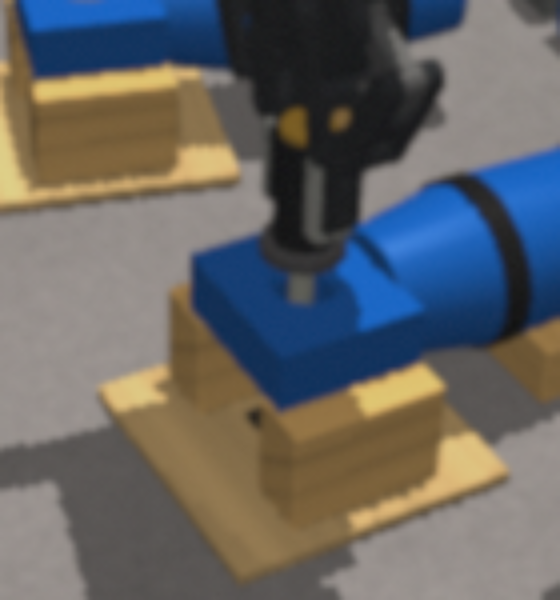

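View pics/9w.png

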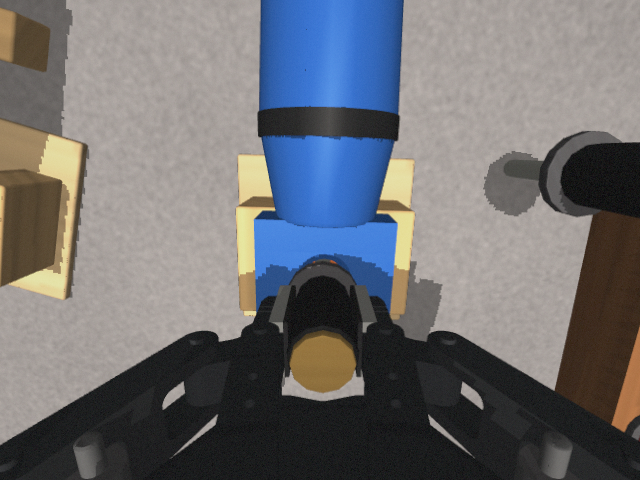

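The collar is now about 16 mm above the block and the punch hasn't slipped in the grip, so the tip is at about z = 47–49 mm. I'll withdraw and look into the bore.

Emit:
{"op": "jog_arm", "data": {
  "targets": [
    [0,0,-0.008,0,0,0,1],
    [0,0,-0.022,0,0,0,1],
    [0,0,-0.04,0,0,0,1],
    [0,0,-0.056,0,0,0,1],
    [0,0,-0.06,0,0,0,1]
  ]
}}

```text
time: 8.5
tool_pos: [564.7, -14.4, 181.2]
tcp_rot: [179.9, -0.2, 8.8]
ft_force: [0.6, -0.3, 0.3]
finger_gap: 24.4
```

Emit:
{"op": "jog_arm", "data": {
  "targets": [
    [0,0.02,0,0,0,0,1],
    [0,0.05,0,0,0,0,1],
    [0,0.06,0,0,0,0,1],
    [0,0.06,0,0,0,0,1]
  ]
}}

```text
time: 8.83
tool_pos: [572.2, -75.7, 177.4]
tcp_rot: [180.0, 0.1, 8.6]
ft_force: [-0.5, 0.0, -0.4]
finger_gap: 24.7
```

```bash
python3 go.py 600.5 -253.8 176 8.7;python3 - <<'E'
from bench import r
from h import *
ims=[]
for n,(a,b) in {"wrist":(180,160),"top":(270,190),"side":(270,180)}.items():
    w=r.snapshot(n); ims.append(cv2.resize(w["pixels"][b:b+130,a:a+130,::-1],(266,266)))
cv2.imwrite("pics/10.png",np.hstack(ims))
E
```

```text
[0.0013 0.1804 0.0015] [ 0.0007  0.0009 -0.0015]
8.8333 [572.2314 -75.6692 177.3809] [179.9591   0.0541   8.6131] [-12.6   5.8  92.8  -0.1  81.5  68.8] [-0.5  0.  -0.4] 24.732577923694738
```

View pics/10.png

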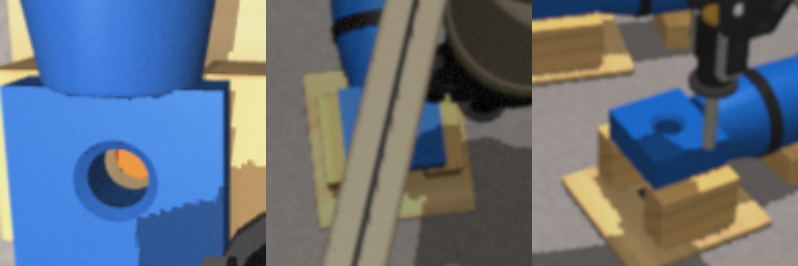

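Through the bore I can see tan wood beyond the block's underside and the orange top well below, so the pin is out. Back to the rack.

Emit:
{"op": "jog_arm", "data": {
  "targets": [
    [0.001,0.03,0.001,0,0,0,1],
    [0.001,0.07,0.001,0,0,0,1],
    [0.001,0.11,0.001,0,0,0,1],
    [0.001,0.15,0.001,0,0,0,1],
    [0.001,0.175,0.001,0,0,0,1]
  ]
}}

```text
time: 9.4
tool_pos: [600.2, -248.4, 176.9]
tcp_rot: [179.9, 0.0, 8.8]
ft_force: [0.5, 0.7, -1.9]
finger_gap: 24.2
```

Emit:
{"op": "jog_arm", "data": {
  "targets": [
    [0,0.005,0,0,0,0,1],
    [0,0.005,0,0,0,0,1],
    [0,0.005,0,0,0,0,1],
    [0,0.005,0,0,0,0,1]
  ]
}}

```text
time: 9.73
tool_pos: [600.9, -248.9, 176.9]
tcp_rot: [-179.9, 0.0, 8.9]
ft_force: [-0.5, -0.4, -1.4]
finger_gap: 24.5
```

```bash
python3 go.py 600.5 -253.8 176 8.7;python3 - <<'E'
from bench import r
from h import *
p=r.sense()["tool_pos"]
ims=[]
for n,(a,b) in {"wrist":(260,180),"side":(370,230)}.items():
    w=r.snapshot(n); ims.append(cv2.resize(w["pixels"][b:b+130,a:a+130,::-1],(400,400)))
    print(proj(w,p-[0,0,71]))
    if n=="wrist":print(proj(w,(600.5,-253.8,60)))
cv2.imwrite("pics/11.png",np.hstack(ims))
E
```

```text
[-0.0012  0.0047  0.0009] [-0.0009  0.0004  0.0028]
9.7333 [ 600.9268 -248.9476  176.8985] [-179.9466    0.0202    8.8622] [-27.   16.9  80.2   0.   82.9  54.1] [-0.5 -0.4 -1.4] 24.52342033822055
[322.16984658 256.81406192]
[328.0629714  240.76368397]
[434.76012996 325.28820166]
```

View pics/11.png

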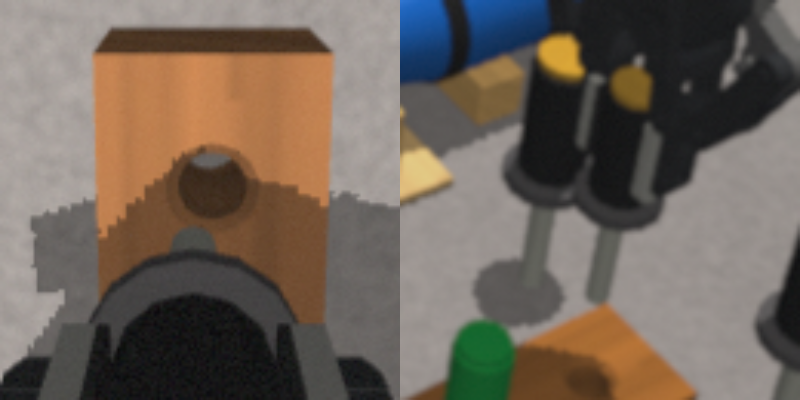

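The hole centre in the wrist view is at about (328.6, 240.8). My estimate of (600.5, -253.8) projects to (328.1, 240.8), so they agree. I'll align and enter slowly.

Emit:
{"op": "jog_arm", "data": {
  "targets": [
    [-0.001,0.0048,0,0,0,0,1],
    [-0.001,0.0048,0,0,0,0,1],
    [-0.001,0.0048,0.01,0,0,0,1],
    [-0.001,0.0048,0.025,0,0,0,1],
    [-0.001,0.0048,0.03,0,0,0,1]
  ]
}}

```text
time: 10.25
tool_pos: [599.5, -255.2, 144.3]
tcp_rot: [-179.9, 0.1, 8.8]
ft_force: [0.5, 0.6, -2.0]
finger_gap: 24.2
```

Emit:
{"op": "jog_arm", "data": {
  "targets": [
    [0,0,0,0,0,0,1],
    [0,0,0,0,0,0,1]
  ]
}}

```text
time: 10.42
tool_pos: [600.1, -255.6, 146.4]
tcp_rot: [-179.9, 0.1, 8.8]
ft_force: [0.7, -0.5, -0.8]
finger_gap: 24.2
```

```bash
python3 go.py 600.6 -254 76 8.7;python3 - <<'E'
from bench import r
from h import *
p=r.sense()["tool_pos"]
ims=[]
for n,(a,b) in {"wrist":(260,180),"side":(370,230)}.items():
    w=r.snapshot(n); ims.append(cv2.resize(w["pixels"][b:b+130,a:a+130,::-1],(400,400)))
    print(proj(w,p-[0,0,71]))
cv2.imwrite("pics/12.png",np.hstack(ims))
E
```

```text
[ 0.0008 -0.0014  0.0704] [-0.0009  0.0013  0.0012]
10.4167 [ 600.119  -255.5861  146.3613] [-179.9462    0.0728    8.7675] [-27.6  18.4  81.6   0.   80.1  53.7] [ 0.7 -0.5 -0.8] 24.22666149449857
[322.17172155 256.70414815]
[433.46349915 345.11528824]
```

View pics/12.png

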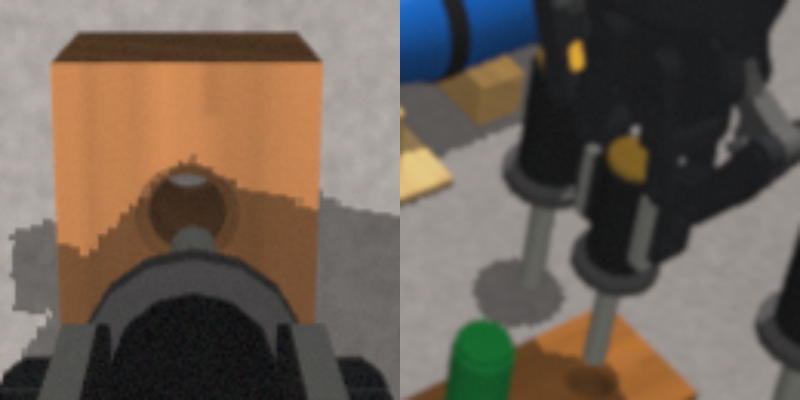

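Emit:
{"op": "jog_arm", "data": {
  "targets": [
    [0.0006,-0.0014,0,0,0,0,1],
    [0.0006,-0.0014,0.006,0,0,0,1],
    [0.0006,-0.0014,0.014,0,0,0,1],
    [0.0006,-0.0014,0.022,0,0,0,1],
    [0.0006,-0.0014,0.026,0,0,0,1]
  ]
}}

```text
time: 10.93
tool_pos: [600.1, -254.0, 119.0]
tcp_rot: [-179.9, 0.1, 8.8]
ft_force: [-0.3, -0.1, -1.8]
finger_gap: 24.3
```

```bash
python3 go.py 600.6 -254 76 8.7;python3 - <<'E'
from bench import r
from h import *
ims=[]
for n,(a,b) in {"wrist":(260,180),"side":(370,230)}.items():
    w=r.snapshot(n); ims.append(cv2.resize(w["pixels"][b:b+130,a:a+130,::-1],(400,400)))
    for c,s in blobs(w,(17,120,90),(28,255,255),60):
        if n=="wrist":print(n,c,s)
cv2.imwrite("pics/13.png",np.hstack(ims))
E
```

```text
[0.0006 0.0002 0.043 ] [-0.0014  0.0019  0.0011]
10.9333 [ 600.0898 -253.9571  118.9703] [-179.9207    0.11      8.7655] [-27.4  19.7  83.1  -0.   77.4  53.8] [-0.3 -0.1 -1.8] 24.262518939210523
wrist [437.1  74. ] [ 391   25   93   99 7130]
wrist [ 33.7 185.5] [   0  142   73   87 5134]
wrist [322.4 362.7] [ 290  333   66   60 3025]
```

View pics/13.png

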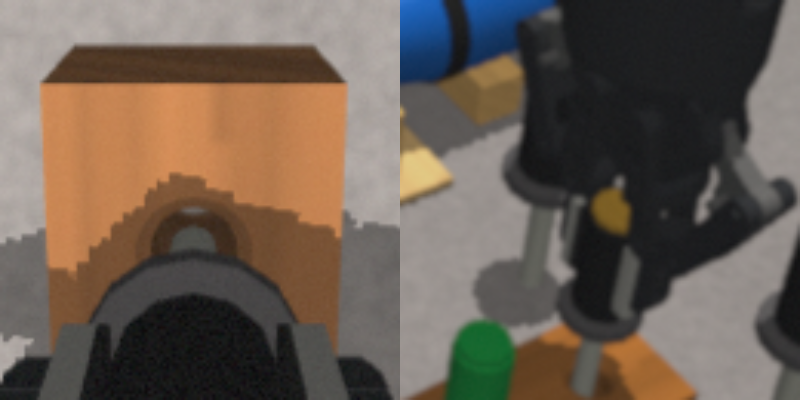

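The shank is centred in the hole and there's no contact force. I'll lower it until just above seating.

Emit:
{"op": "jog_arm", "data": {
  "targets": [
    [0.0003,0.0002,0.007,0,0,0,1],
    [0.0003,0.0002,0.016,0,0,0,1],
    [0.0003,0.0002,0.025,0,0,0,1],
    [0.0003,0.0002,0.032,0,0,0,1],
    [0.0003,0.0002,0.036,0,0,0,1]
  ]
}}

```text
time: 11.45
tool_pos: [600.4, -254.1, 83.1]
tcp_rot: [-179.9, 0.1, 8.8]
ft_force: [-1.3, 0.2, -1.2]
finger_gap: 24.4
```

Emit:
{"op": "jog_arm", "data": {
  "targets": [
    [0,0,0.002,0,0,0,1],
    [0,0,0.004,0,0,0,1],
    [0,0,0.006,0,0,0,1],
    [0,0,0.006,0,0,0,1],
    [0,0,0.006,0,0,0,1]
  ]
}}

```text
time: 11.87
tool_pos: [601.5, -254.7, 79.4]
tcp_rot: [180.0, -0.0, 8.8]
ft_force: [0.6, 0.3, -0.3]
finger_gap: 24.5
```

```bash
python3 go.py 600.6 -254 76 8.7;python3 - <<'E'
from bench import r
from h import *
ims=[]
for n,(a,b) in {"wrist":(260,180),"side":(370,280)}.items():
    w=r.snapshot(n); ims.append(cv2.resize(w["pixels"][b:b+130,a:a+130,::-1],(400,400)))
    for c,s in blobs(w,(17,120,90),(28,255,255),60):
        if n=="wrist":print(n,c,s)
cv2.imwrite("pics/14.png",np.hstack(ims))
E
```

```text
[-0.0008 -0.0008  0.0034] [ 0.0003 -0.0003  0.0011]
11.8667 [ 601.4793 -254.6606   79.4314] [179.9844  -0.0198   8.7648] [-27.4  21.9  84.6  -0.   73.5  53.8] [ 0.6  0.3 -0.3] 24.463712093046254
wrist [495.5  50.7] [  426     0   145   116 13839]
wrist [322.3 362.6] [ 290  332   66   61 3045]
```

View pics/14.png

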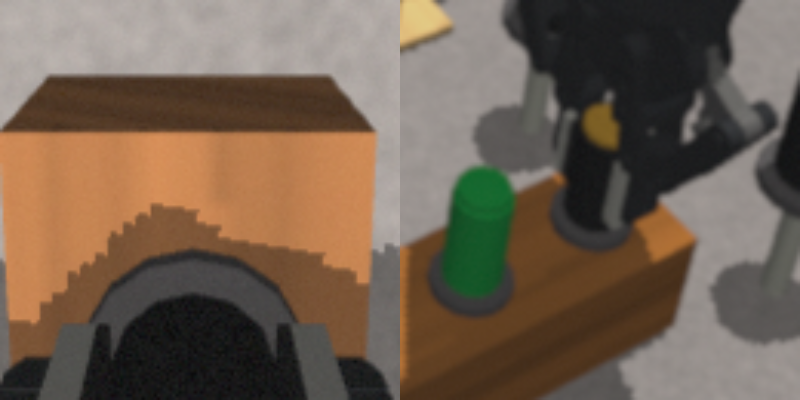

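Emit:
{"op": "jog_arm", "data": {
  "targets": [
    [0,0,0.001,0,0,0,1],
    [0,0,0.002,0,0,0,1],
    [0,0,0.002,0,0,0,1],
    [0,0,0.002,0,0,0,1]
  ]
}}

```text
time: 12.3
tool_pos: [601.2, -254.5, 77.0]
tcp_rot: [-180.0, 0.0, 8.8]
ft_force: [-0.4, -0.5, -0.5]
finger_gap: 24.4
```

Emit:
{"op": "jog_arm", "data": {
  "targets": [
    [0,0,0.001,0,0,0,1],
    [0,0,0.002,0,0,0,1],
    [0,0,0.002,0,0,0,1],
    [0,0,0.002,0,0,0,1]
  ]
}}

```text
time: 12.63
tool_pos: [601.5, -254.6, 76.4]
tcp_rot: [180.0, -0.0, 8.8]
ft_force: [-3.8, 2.7, 6.6]
finger_gap: 24.3
```

It's seated: the force rose to about 7 N at z = 76.4, the same height as when I gripped it. Releasing.

Emit:
{"op": "jog_arm", "data": {
  "targets": [
    [0,0,0,0,0,0,0.5],
    [0,0,0,0,0,0,0.3],
    [0,0,0,0,0,0,0],
    [0,0,0,0,0,0,0],
    [0,0,0,0,0,0,0]
  ]
}}

```text
time: 13.05
tool_pos: [601.2, -254.5, 75.0]
tcp_rot: [-180.0, 0.0, 8.8]
ft_force: [-0.3, 0.4, 0.9]
finger_gap: 82.5
```

Emit:
{"op": "jog_arm", "data": {
  "targets": [
    [0,0,0,0,0,0,0],
    [0,0,-0.02,0,0,0,0],
    [0,0,-0.06,0,0,0,0],
    [0,0,-0.1,0,0,0,0],
    [0,0,-0.13,0,0,0,0]
  ]
}}

```text
time: 13.47
tool_pos: [601.8, -254.8, 208.4]
tcp_rot: [179.9, -0.1, 8.8]
ft_force: [1.5, -0.7, 1.2]
finger_gap: 85.6
```

Emit:
{"op": "jog_arm", "data": {
  "targets": [
    [-0.04,0,-0.01,0,0,0,0],
    [-0.08,0,-0.02,0,0,0,0],
    [-0.12,0,-0.02,0,0,0,0],
    [-0.14,0,-0.02,0,0,0,0],
    [-0.14,0,-0.02,0,0,0,0]
  ]
}}

```text
time: 13.88
tool_pos: [459.8, -276.7, 225.6]
tcp_rot: [180.0, 0.0, 8.6]
ft_force: [-0.1, 0.8, -0.2]
finger_gap: 85.4
```

Run:
```python
from bench import r
from h import *
print(r.sense()["tool_pos"],r.sense()["ft_force"],r.sense()["finger_gap"])
ims=[]
for n in("top","side","wrist"):
    w=r.snapshot(n); cv2.imwrite(f"pics/15{n}.png",w["pixels"][:,:,::-1])
    for c,s in blobs(w,(17,120,90),(28,255,255),60):
        print(n,c,s[4],plane(w,c,120).round(1))
    ims.append(cv2.resize(w["pixels"][:,:,::-1],(400,300)))
cv2.imwrite("pics/15.png",np.vstack([np.hstack(ims[:2]),np.hstack([ims[2],ims[2]])]))
```

```text
[ 459.78408948 -276.74501538  225.59927742] [-0.08648941  0.75660487 -0.15137082] 85.35455520708841
top [503.7 160.5] 256 [ 704.3 -283.5  120. ]
top [421.1 193.6] 282 [ 647.8 -150.   120. ]
top [488.4 225.1] 169 [ 599.8 -252.9  120. ]
side [548.1 127.3] 32782 [1119.9  148.5  120. ]
side [155.4 176.7] 896 [317.  225.4 120. ]
side [284.6 200.3] 975 [506.7  74.6 120. ]
side [424.3 248.2] 239 [ 659.6 -119.7  120. ]
side [309.7 260.7] 290 [490.2 -87.  120. ]
side [344.1 283.4] 1076 [ 517.  -148.6  120. ]
side [515.6 299.1] 315 [ 717.5 -257.1  120. ]
side [437.8 322.5] 200 [ 598. -257.  120.]
wrist [321.8  39.5] 1024 [ 599.4 -255.4  120. ]
```

View pics/15.png

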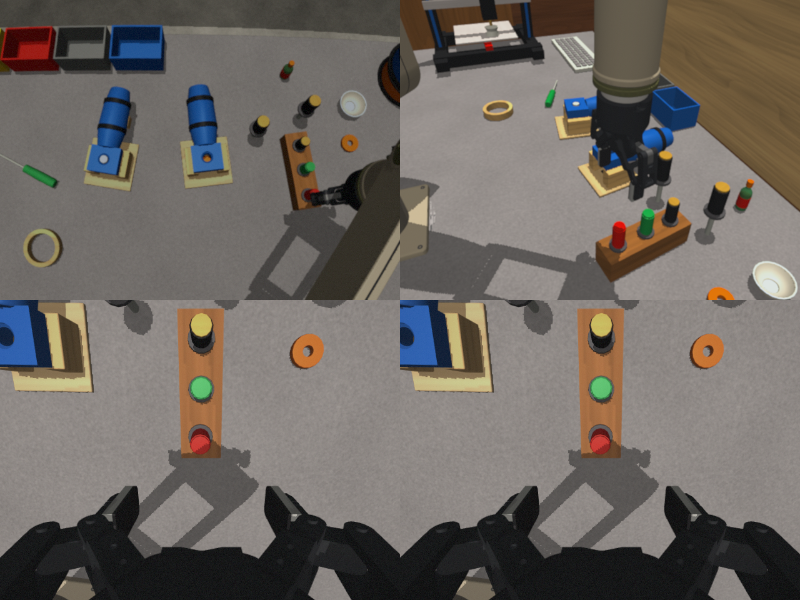

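View pics/15side.png

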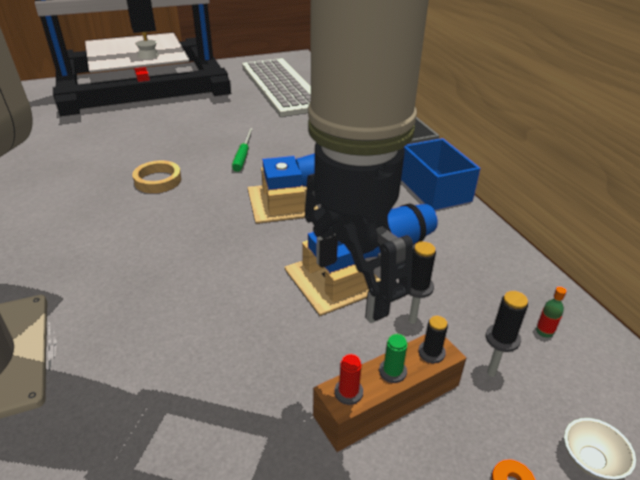

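```bash
python3 -c "
import cv2
a=cv2.imread('pics/15top.png')[225:280,300:365];b=cv2.imread('pics/top0.png')[225:280,300:365]
import numpy as np
cv2.imwrite('pics/16.png',cv2.resize(np.hstack([b,a]),None,fx=6,fy=6))"
```

```text
(no output)
```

View pics/16.png

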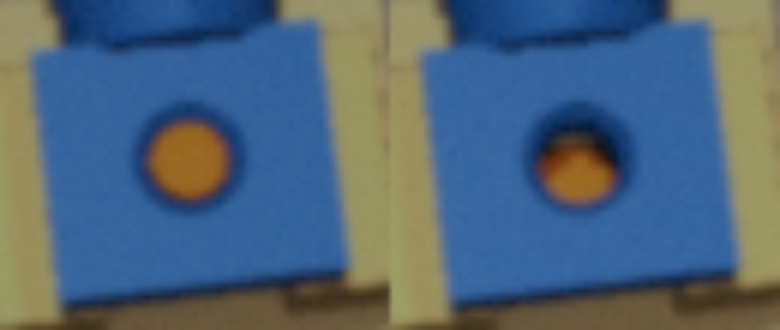

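Before and after from above: the orange pin is now deep, with light showing between it and the bore's lower edge. The punch is upright in its hole and the arm is clear.

```bash
python3 -c "
from bench import r
print(r.sense()['time'],r.sense()['qd'].round(2)); print(r.hand_in())"
```

```text
14.0333 [ 0.82  1.42 -0.88 -0.02 -0.03  0.03]
the job is handed in; nothing more can be done
None
```

I used the black-handled, brass-capped punch to drive the orange pin down out of its blue elbow. I then put the punch back in its own rack hole, let go, and handed the job in at about 14 s of the 48 s allowed.

**Pin:** I worked out that the punch tip reached about 47–49 mm above the table, below the block's underside at 58 mm, so the pin should be driven about 39–41 mm. I got this from the arm position and the grip, not by measuring the pin. The wrist and top views support it: both show light between the pin and the lower edge of the bore.

**Punch:** In the top view the cap is within about 1 mm of where it started. It stands upright, and the contact came at the same height as when I picked it up, so it is fully home. The gripper is open and clear of everything.

**White pin:** I didn't touch it, and it looks unchanged.

**What disagreed:**
- While driving the pin, the wrist sensor read only about 3–4 N, less than the roughly 8 N of resistance stated. The pictures still showed the pin moving.
- The side camera's heights and positions differed from the other views by a few millimetres.
- At hand-in the arm was still settling slightly, with joints moving at 1.4 degrees/s or less.

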